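# Sweep the finished prints off the build plate

### The job

The 3D printer has finished and the plate is cold: with your fingertips, sweep the four loose orange prints over the front edge of the build plate so that they drop into the blue bin below it. Only push them - do not pinch them or pick them up. Do not touch the tall wheel hub, which is still stuck to the plate, and leave the bin and the things on the bench where they are.

Things in the scene. Friction and masses are not known exactly. Their poses are not given: they have to be found in the camera images.
- printer: Desktop 3D printer, fixed. Origin at bench level below the centre of its build plate; x points to its back, z up. The plate is a flat black rimless square, 220 x 220 mm (x and y from -110 to 110 mm), top 90 mm above the bench, and stands still. Front edge: x = -110 mm, with a thin bare-steel stripe. Behind the plate, at (220, -190) mm, stands a tower 435 mm tall.
- head (a point): Lowest point of the printer's parked black print head (nozzle tip), printer coordinates (182, -125, 289) mm. The head, 50 x 55 mm, hangs on the front of a level aluminium X arm behind the plate that runs along the printer's y at x = 220 mm, y from -175 to 170 mm, 335 to 375 mm above the bench.
- plate_front (a point): Middle of the front edge of the build plate, on its top surface (printer coordinates -110, 0, 90 mm).
- bin: Open blue plastic bin, loose, 0.45 kg, standing on the bench below and in front of the plate's front edge. 150 mm (its x) x 240 mm (its y) x 60 mm high outside, walls and floor 3 mm. Origin at the centre of its underside; its axes are nearly parallel to the printer's. Its back part is about 35 mm under the plate, and its rim is 22 mm below the underside of the heated bed.
- gear_mid (a point): Orange printed spur gear, 39 mm across, 10 mm thick, with a boss 17 mm across up to 16 mm high; 14 g. It lies loose on the build plate; the point is on its axis, 5 mm above its underside.
- clip_mid (a point): Orange printed U-shaped sensor clip, 36 x 24 mm (its x, y), 15 mm high, open upward; 12 g. It lies loose on the build plate; the point is 8 mm above the middle of its underside.
- bracket_mid (a point): Orange printed L-shaped motor bracket, foot 36 x 28 x 6 mm (its x, y, z), with a wall 6 mm thick and 22 mm high along its +x end; 13 g. It lies loose on the build plate; the point is 8 mm above the middle of its underside.
- pulley_mid (a point): Orange printed belt pulley, flanges 34 mm across, 15 mm high; 14 g. It lies loose on the build plate; the point is on its axis, half-way up.
- hub: Orange printed wheel hub, the tallest print: a flange 34 mm across and 4 mm thick (with a paper-thin brim of 38 mm round it) under a stem 22 mm across, 34 mm high in all. Stuck to the plate: it does not move. It stands in the back row of prints, at its left, middle or right. Origin at the centre of its underside, on the plate.
- scraper: Scraper with a red handle, lying on the bench in front of the bin, about 185 mm long and 18 mm high; origin under the handle, blade towards its +x.
- gluestick: White glue stick with a red cap, 26 mm across, 85 mm tall, standing on the bench; origin at the centre of its underside.
- servo: Small black servo motor, 55 x 20 x 43 mm, standing on the bench; origin at the centre of its underside.
Mind the look-alikes: they are no part of the job. Leave any purple or white look-alike of the part that bears pulley_mid alone.

How it is judged:
By the outcome, as a careful person would: the job done as asked, in the order asked, and still so for the second after the job is handed in, with the robot touching nothing.
It also fails if it takes over 51 s, if anything falls off the work surface, if the arm or the gripper's body presses on something with over 40 N, if the wrist force passes 120 N, or if a joint passes its speed limit or range.

### The arm

A 7-joint arm with a two-finger parallel gripper is mounted at the origin on the work surface. World frame = base frame: x ahead of the robot, y to its left, z up, the work surface at z = 0. Lengths are in m, angles in rad, forces in N, time in s.
With the tool pointing down it reaches from about 0.425 to 0.925 m from the base axis. Payload 6.8 kg.
Tool frame: the origin (TCP) lies at the very end of the fingers, on their centre line; the grasp point (between the pads) lies 19 mm behind it; z points along the fingers, y is the line along which they close (so a half turn about z gives the same grasp; the last joint's range is limited). The gripper opens to 85 mm and grips with 20 to 120 N. Pads are 22 mm wide; open, the fingers measure 114 mm over their backs; the gripper's body (76 mm by 85 mm) begins 54 mm behind the grasp point. The pads swing forward as they close: fully open they stand 13 mm farther back than shut.
Start: joints at [1.241, 0.477, 0.022, 1.555, -0.011, 1.109, -0.083], TCP at [0.148, -0.658, 0.231] pointing down, gripper open.
Joint ranges: [-2.96, 2.96], [-0.34, 2.1], [-1.41, 1.46], [0.24, 2.44], [-1.37, 4.51], [0.17, 1.92], [-2.96, 2.96]. Speed limits (rad/s): [2.39, 2.39, 3.14, 3.14, 3.14, 3.14, 3.14].

### API

Orientations are given as a unit quaternion [w, x, y, z].
In Python, from station import telemetry, viewer, job, search_frame, cut_out gives the robot as it stands. The module is installed in compiled form; this text tells all that it offers.
- The arm moves only by the shell command python3 -m crank 'ROWS' [FORCE]. ROWS is JSON, a list of rows, each an object with "delta_rot": the turn, a rotation vector about the tool's x, y, z in degrees, a list of three; "xyz": the shift along the tool's x, y, z in m, a list of three; "fingers": the gripper command: -1 is fully open, 1 is shut, values between are in proportion. In form: [{"delta_rot": [ax, ay, az], "xyz": [dx, dy, dz], "fingers": fingers}, ...]. A call has 1 to 10 rows; each row is the pose to reach, as a shift and turn from the pose commanded when the call began, along the tool's axes at that moment; what a row does not reach only later rows make up. A row lasts 1/10 s, in which the tool goes at most 50 mm and 8.59 degrees, less where a joint would pass 70% of its speed; a pose out of reach is approached as far as the arm can. A call with a gripper value outside its range is refused whole. The fingers move at their own pace and stop on an object; FORCE is the grip in N (left out, the last holds). Time passes only in rows, so rows that repeat a pose let the fingers close. It gives the time, the measured TCP pose, the force, the opening and the grip force at its end, in the units of the state.
- telemetry.get_obs(): the state, without advancing time (a new reading comes with each control period).
- viewer.read_camera(name): name is "scene" or "top" or "wrist"; returns a dict with "img" (420x560x3 uint8, red, green, blue), "fx", "fy", "cx", "cy" (pixels), "origin" and "rotation" of the camera in the world. Camera axes: x right, y up, looking along -z (the intrinsics and any distortion apply to the point x, -y, -z); pixel columns grow to the right and rows downward; lengths in m; the calibration is good to about 2 mm. A picture is of the moment at which its call begins. There is no depth.
- job.hand_in(): hands the job in; it is judged then, once.
Trained networks look in the newest picture that a camera, given by its name, has taken for a name from the list of things; names that differ only in an ending like _2 or _b are one class to them, and where a whole thing is asked for, a point or a joint stands for the part that bears it (a point fixed in the world has none). Each returns a list of dicts, best first, with "score" (0 to 1); they miss things now and then, are a little off and sometimes report something else, mostly with a low value. They report only what shows in the picture. A call takes as long as a camera call. They do not tell look-alikes from the thing itself.
- search_frame(camera, thing): "pixel" ([column, row] in pixels, amid what is visible of it).
- cut_out(camera, thing): "pixels" (420x560 bool, what is visible of it) and "pixel" ([column, row] in pixels, amid what is visible of it).
The state is a dict: "t": time; "q": joint angles; "joint_vel": joint speeds; "joint_torque": joint torques, N m; "eef_pos": TCP position; "tool_rot": TCP orientation; "contact_force": force on the tool from outside, world axes, zero at the start; "torque": the same for the moment, N m; "gripper_width": opening from 0.0 (shut) to 1.0 (fully open); "grasp_force": force on a finger pad.
Only numpy, scipy, OpenCV 4.12 (cv2) and the standard library are available. Lean on these libraries where they do the work, as an engineer would, in place of code of your own. Each camera call takes 0.05 s, during which the arm holds its last target. There are 200 camera calls.

## Working session

There is one attempt and no reset: what is moved stays moved. The work goes in short steps, Python scripts to look and compute and a shell command to move; the robot and the scene stay as the last step left them, time stands still between calls to the robot, and variables do not carry over. Pictures are saved under pics/ and viewed, at most 10 in all, crops included, and the job is handed in when it is done.

```bash
mkdir -p pics
python3 - <<'E'
from station import telemetry, viewer
import cv2
o=telemetry.get_obs();print({k:o[k] for k in("t","eef_pos","tool_rot","gripper_width")})
for n in("scene","top"):
    c=viewer.read_camera(n);cv2.imwrite(f"pics/{n}0.png",c["img"][:,:,::-1]);print(n,{k:c[k] for k in c if k!="img"})
E
```

```text
{'t': 0.0, 'eef_pos': array([ 0.14833106, -0.65788914,  0.23031661]), 'tool_rot': array([-9.15941393e-04,  9.93857272e-01,  1.10665505e-01, -1.72558442e-04]), 'gripper_width': 0.9988307983638846}
scene {'fx': 379.0388478475208, 'fy': 379.0388478475208, 'cx': 275.93012163285454, 'cy': 198.72980025119176, 'origin': array([1.0871316 , 0.34171584, 0.72612671]), 'rotation': array([0.45127754, 0.20370764, 0.36057611, 0.7904661 ])}
top {'fx': 528.5641914741516, 'fy': 528.5641914741516, 'cx': 285.3124215699869, 'cy': 207.0732154757736, 'origin': array([0.38160975, 0.01176472, 1.21340876]), 'rotation': array([ 0.70923852,  0.03849757, -0.04592176, -0.70241715])}
```

View pics/scene0.png

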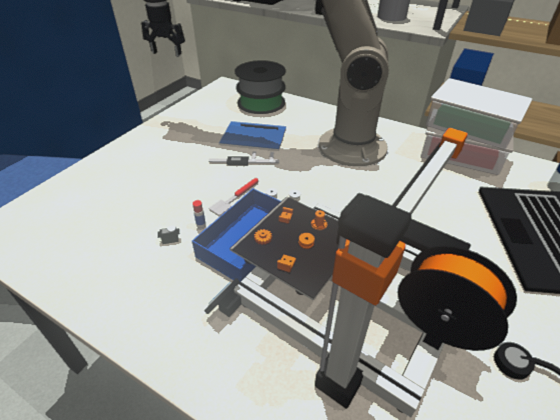

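View pics/top0.png

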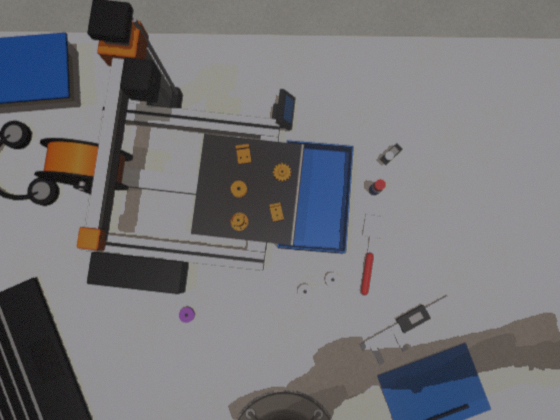

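The top view shows the plate (corners about (204,135), (302,143), (293,245), (193,238)). The front edge is on the right. Prints are at about (244,155), (282,172), (239,188), (276,212), and the one at (239,221) looks like the hub. The bin is at about (320,197).

```bash
cat > h.py <<'E'
import numpy as np, cv2
from scipy.spatial.transform import Rotation as R
from station import telemetry, viewer, search_frame, cut_out
def rot(q): q=np.asarray(q); return R.from_quat(q[[1,2,3,0]])
def ray(c,p,z):
    d=rot(c["rotation"]).apply([(p[0]-c["cx"])/c["fx"],-(p[1]-c["cy"])/c["fy"],-1.0])
    o=np.array(c["origin"]); return (o+d*(z-o[2])/d[2])
def proj(c,P):
    v=rot(c["rotation"]).inv().apply(np.atleast_2d(P)-np.array(c["origin"]))
    return np.c_[c["cx"]+c["fx"]*v[:,0]/-v[:,2], c["cy"]-c["fy"]*v[:,1]/-v[:,2]]
E
python3 - <<'E'
from h import *
np.set_printoptions(precision=4,suppress=True)
T=viewer.read_camera("top")
S=viewer.read_camera("scene")
H=dict(gear_mid=.095,clip_mid=.098,bracket_mid=.098,pulley_mid=.0975,hub=.107,bin=.03,scraper=.009,gluestick=.0425,servo=.02)
for n,z in H.items():
  for nm,c in(("top",T),("scene",S)):
    for r in search_frame(nm,n)[:3]: print(n,nm,round(r["score"],2),np.round(r["pixel"],0),ray(c,r["pixel"],z)[:2])
m=[r for r in cut_out("top","printer")][:1]
# dark plate fit
g=T["img"].astype(int).max(2)
o=(T["img"][...,0].astype(int)-T["img"][...,2]>60)
k=((g<75)|o).astype(np.uint8); k[:, :185]=0;k[:,310:]=0;k[:128]=0;k[255:]=0
k=cv2.morphologyEx(k,cv2.MORPH_OPEN,np.ones((9,9)))
cs,_=cv2.findContours(k,0,2);b=max(cs,key=cv2.contourArea)
rb=cv2.boxPoints(cv2.minAreaRect(b));print(rb);
W=np.array([ray(T,p,.09) for p in rb]);print(W[:,:2],[np.linalg.norm(W[i]-W[i-1]) for i in range(4)],W.mean(0))
im=cv2.resize(T["img"][120:260,180:370],None,fx=4,fy=4,interpolation=cv2.INTER_CUBIC)
cv2.imwrite("pics/crop.png",im[:,:,::-1])
E
```

```text
gear_mid top 0.82 [284. 175.] [0.5848 0.0049]
gear_mid scene 0.51 [263. 234.] [0.5864 0.0076]
gear_mid scene 0.49 [301. 241.] [0.5605 0.0937]
clip_mid top 0.54 [277. 211.] [0.5065 0.0186]
bracket_mid top 0.55 [248. 157.] [0.6237 0.0826]
bracket_mid top 0.47 [238. 187.] [0.5574 0.1028]
bracket_mid scene 0.58 [283. 262.] [0.6355 0.09  ]
bracket_mid scene 0.44 [376. 282.] [0.5849 0.2768]
pulley_mid top 0.56 [187. 316.] [0.2863 0.2028]
pulley_mid top 0.47 [334. 278.] [ 0.366  -0.1038]
pulley_mid top 0.46 [237. 187.] [0.5577 0.1035]
pulley_mid scene 0.67 [292. 195.] [0.4347 0.0004]
pulley_mid scene 0.66 [307. 239.] [0.5513 0.102 ]
pulley_mid scene 0.45 [270. 193.] [ 0.4552 -0.0541]
hub top 0.75 [377. 188.] [ 0.5568 -0.1939]
hub top 0.67 [240. 220.] [0.4864 0.0957]
hub scene 0.49 [320. 222.] [0.494  0.1078]
bin top 0.59 [324. 197.] [ 0.5471 -0.0878]
bin scene 0.97 [230. 237.] [ 0.5843 -0.0919]
scraper top 0.91 [369. 240.] [ 0.453  -0.1924]
scraper scene 0.57 [229. 198.] [ 0.446  -0.1989]
gluestick top 0.68 [378. 189.] [ 0.5654 -0.2065]
gluestick scene 0.8 [198. 212.] [ 0.5626 -0.2126]
servo top 0.77 [390. 152.] [ 0.6543 -0.2415]
servo top 0.42 [238. 188.] [0.5681 0.1071]
servo scene 0.62 [169. 234.] [ 0.6498 -0.2397]
[[190.9756 234.2195]
 [202.3049 132.2561]
 [300.6463 143.1829]
 [289.3171 245.1463]]
[[ 0.4564  0.2004]
 [ 0.6785  0.1825]
 [ 0.6567 -0.0315]
 [ 0.4352 -0.0087]] [np.float64(0.2101033110438361), np.float64(0.22278285243034027), np.float64(0.21509215813180327), np.float64(0.22264334192594004)] [0.5567 0.0857 0.09  ]
```

View pics/crop.png

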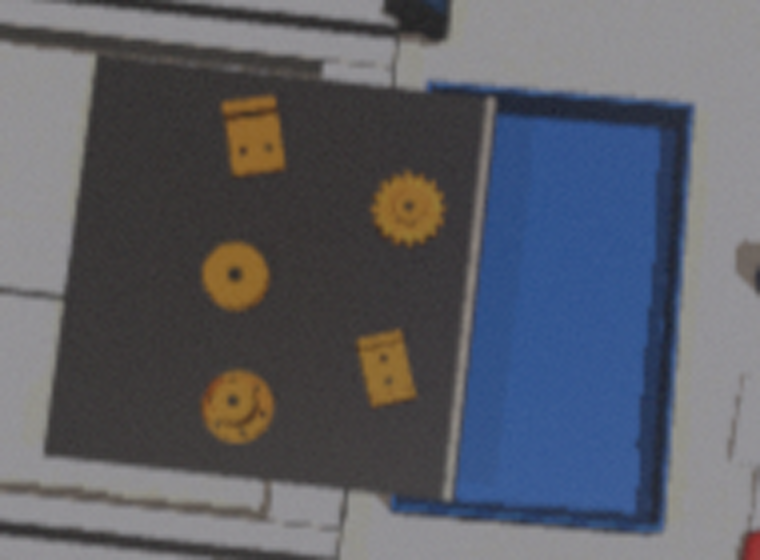

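The enlarged top view shows the bracket at crop (254,136), gear (408,208), pulley (235,276), clip (386,368) and hub (237,405) at back right. The steel stripe of the front edge runs from (493,97) to (448,500), with the bin in front of it. Next I compute positions in printer coordinates.

```bash
cat >> h.py <<'E'
def printer(T):
    from scipy.optimize import least_squares
    px=np.array([[97,55],[493,97],[448,500],[45,455]])/4+[179.6,119.6]
    L=np.array([[.11,.11],[-.11,.11],[-.11,-.11],[.11,-.11]])
    W=np.array([ray(T,p,.09)[:2] for p in px])
    f=lambda v:((L@np.array([[np.cos(v[2]),np.sin(v[2])],[-np.sin(v[2]),np.cos(v[2])]])+v[:2])-W).ravel()
    s=least_squares(f,[.55,.09,1.5]); return s.x,s.fun
E
python3 - <<'E'
from h import *
np.set_printoptions(precision=4,suppress=True)
T=viewer.read_camera("top");S=viewer.read_camera("scene")
v,res=printer(T);print(v,np.degrees(v[2]),res); np.save("pr.npy",v)
M=np.array([[np.cos(v[2]),-np.sin(v[2])],[np.sin(v[2]),np.cos(v[2])]])
for n,c in(("top",T),("scene",S)):
  hsv=cv2.cvtColor(c["img"],cv2.COLOR_RGB2HSV)
  m=cv2.inRange(hsv,(5,130,80),(25,255,255))
  N,l,st,ce=cv2.connectedComponentsWithStats(m)
  for i in range(1,N):
    if st[i,4]>40:
      w=ray(c,ce[i],.098)[:2];p=M.T@(w-v[:2])
      if abs(p).max()<.13: print(n,ce[i],st[i],w,"printer",p*1000)
E
```

```text
[0.5565 0.0825 2.9443] 168.69631230634877 [-0.249  -0.1829 -0.0125 -0.0106  0.2495  0.1823  0.012   0.0112]
top [243.0729 153.6316] [236 144  15  20 247] [0.6303 0.0925] printer [-70.4342 -24.2766]
top [281.5289 171.843 ] [273 163  18  19 242] [0.5915 0.0094] printer [-48.6374  64.7772]
top [238.5952 188.6333] [231 181  16  17 210] [0.5541 0.1006] printer [  5.8741 -17.3148]
top [276.0052 211.5492] [269 203  15  19 193] [0.5058 0.0203] printer [37.5422 70.9058]
top [239.0042 221.1333] [231 213  17  18 240] [0.4846 0.0984] printer [73.6467 -1.501 ]
scene [285.6045 214.709 ] [279 207  14  16 134] [0.5066 0.0224] printer [37.1103 68.7097]
scene [319.0388 220.5194] [311 210  17  20 206] [0.4839 0.1004] printer [74.6555 -3.3325]
scene [262.601  235.7876] [254 229  18  15 193] [0.5935 0.0116] printer [-50.1459  62.2313]
scene [306.1875 240.1731] [299 233  16  16 208] [0.5553 0.103 ] printer [  5.1439 -19.8718]
scene [286.    262.472] [277 255  19  17 214] [0.6338 0.0954] printer [-73.25   -27.8095]
```

```bash
sed -i 's/L=np.array.*/L=np.array([[.11,-.11],[-.11,-.11],[-.11,.11],[.11,.11]])/' h.py
cat >> h.py <<'E'
def toprinter(v,w):
    M=R.from_euler("z",v[2]).as_matrix()[:2,:2]; return M.T@(np.asarray(w)[:2]-v[:2])
def goal(x,y,z):
    "printer mm -> shift in tool axes from now, and z turn to line tool y up with printer y"
    v=np.load("pr.npy"); o=telemetry.get_obs(); q=rot(o["tool_rot"]); M=R.from_euler("z",v[2])
    P=M.apply([x/1000,y/1000,0])+[v[0],v[1],z/1000]
    best=[ (q.inv()*(R.from_euler("z",v[2]+s)*R.from_euler("x",np.pi))).as_rotvec(degrees=True) for s in (0,np.pi)]
    d=min(best,key=np.linalg.norm)
    return P.round(4), q.inv().apply(P-o["eef_pos"]).round(4), d.round(2)
E
python3 - <<'E'
from h import *
np.set_printoptions(precision=4,suppress=True)
T=viewer.read_camera("top");S=viewer.read_camera("scene")
v,res=printer(T);print(v,np.degrees(v[2]),res); np.save("pr.npy",v)
for n,c in(("top",T),("scene",S)):
  m=cv2.inRange(cv2.cvtColor(c["img"],cv2.COLOR_RGB2HSV),(5,130,80),(25,255,255))
  N,l,st,ce=cv2.connectedComponentsWithStats(m)
  for i in range(1,N):
    p=toprinter(v,ray(c,ce[i],.098))*1000
    if st[i,4]>40 and abs(p).max()<130: print(n,st[i,4],p)
print(goal(-20,-50,150))
E
```

```text
[0.5565 0.0825 1.4707] 84.26291082798411 [ 0.0009  0.0019 -0.0003 -0.0017 -0.0004 -0.0025 -0.0002  0.0022]
top 243 [ 17.3211 -72.4804]
top 242 [-69.1406 -42.2457]
top 211 [17.866   4.1159]
top 192 [-66.9979  44.4545]
top 243 [ 8.6552 73.3017]
scene 135 [-64.788   43.4613]
scene 206 [10.7093 73.8873]
scene 195 [-66.8249 -44.0557]
scene 208 [20.2771  3.1921]
scene 215 [ 20.594  -75.5639]
(array([0.6042, 0.0576, 0.15  ]), array([ 0.6021, -0.5983,  0.0813]), array([ -0.  ,  -0.  , -71.56]))
```

```bash
python3 -c "
from h import *
print(goal(-28,-43,150))"
```

```text
(array([0.5965, 0.0503, 0.15  ]), array([ 0.5929, -0.5929,  0.0813]), array([ -0.  ,  -0.  , -71.56]))
```

```bash
python3 -m crank '[{"delta_rot":[0,0,-8],"xyz":[0.04,-0.04,0],"fingers":0.58},{"delta_rot":[0,0,-16],"xyz":[0.07,-0.07,0],"fingers":0.58},{"delta_rot":[0,0,-24],"xyz":[0.10,-0.10,0],"fingers":0.58},{"delta_rot":[0,0,-32],"xyz":[0.13,-0.13,0],"fingers":0.58},{"delta_rot":[0,0,-40],"xyz":[0.165,-0.165,0],"fingers":0.58},{"delta_rot":[0,0,-48],"xyz":[0.20,-0.20,0],"fingers":0.58},{"delta_rot":[0,0,-56],"xyz":[0.235,-0.235,0],"fingers":0.58},{"delta_rot":[0,0,-64],"xyz":[0.27,-0.27,0],"fingers":0.58},{"delta_rot":[0,0,-71.5],"xyz":[0.305,-0.305,0],"fingers":0.58},{"delta_rot":[0,0,-71.5],"xyz":[0.34,-0.34,0],"fingers":0.58}]'; python3 -c "
from h import *
print(goal(-28,-43,150),telemetry.get_obs()['q'])"
```

```text
t: 2.35
eef_pos: [0.4062, -0.2504, 0.2317]
tool_rot: [0.001, 0.741, 0.672, 0.0]
contact_force: [1.4, 0.0, -0.1]
gripper_width: 0.212
grasp_force: 0.0
(array([0.5965, 0.0503, 0.15  ]), array([0.3179, 0.16  , 0.0816]), array([0.05, 0.04, 0.13])) [ 0.82282178  0.18079722 -0.44675545  1.98916642  0.09356107  0.99001158
  0.23329869]
```

```bash
python3 -m crank '[{"delta_rot":[0,0,0],"xyz":[0.04,0.02,0],"fingers":0.58},{"delta_rot":[0,0,0],"xyz":[0.08,0.04,0],"fingers":0.58},{"delta_rot":[0,0,0],"xyz":[0.12,0.06,0],"fingers":0.58},{"delta_rot":[0,0,0],"xyz":[0.16,0.08,0],"fingers":0.58},{"delta_rot":[0,0,0],"xyz":[0.2,0.1,0],"fingers":0.58},{"delta_rot":[0,0,0],"xyz":[0.24,0.12,0],"fingers":0.58},{"delta_rot":[0,0,0],"xyz":[0.28,0.14,0.02],"fingers":0.58},{"delta_rot":[0,0,0],"xyz":[0.318,0.16,0.05],"fingers":0.58},{"delta_rot":[0,0,0],"xyz":[0.318,0.16,0.08],"fingers":0.58},{"delta_rot":[0,0,0],"xyz":[0.318,0.16,0.08],"fingers":0.58}]'
python3 - <<'E'
from h import *
print(goal(-28,-43,93),goal(-114,-43,93),telemetry.get_obs()['q'])
a=viewer.read_camera("scene")["img"][140:320,160:400];b=viewer.read_camera("wrist")["img"]
a=cv2.resize(a,(400,300));b=cv2.resize(b,(400,300));cv2.imwrite("pics/m1.png",np.hstack([a,b])[:,:,::-1])
E
```

```text
t: 3.35
eef_pos: [0.594, 0.0491, 0.1472]
tool_rot: [-0.002, 0.741, 0.671, -0.003]
contact_force: [0.4, -0.7, -0.0]
gripper_width: 0.205
grasp_force: 0.0
(array([0.5965, 0.0503, 0.093 ]), array([0.0016, 0.0027, 0.0542]), array([-0.44,  0.06,  0.1 ])) (array([ 0.5879, -0.0352,  0.093 ]), array([-0.0844,  0.0026,  0.0542]), array([-0.44,  0.06,  0.1 ])) [ 0.23188579  0.50250475 -0.55373953  1.79215807  0.31583129  0.94427001
 -0.55438262]
```

View pics/m1.png

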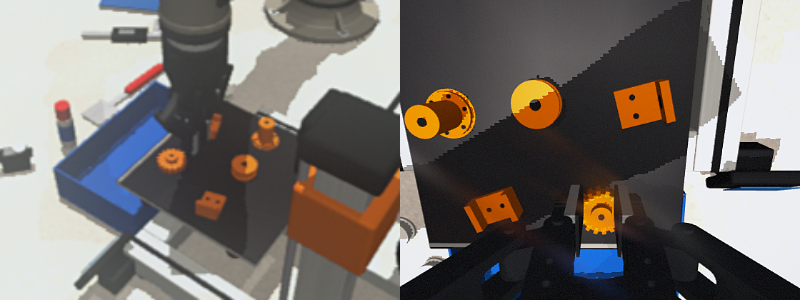

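The gear sits between the two fingertips in the wrist view, centred at about (600,210). The clip is at (495,210), the pulley at (537,103), the bracket at (643,105) and the hub at (440,110). The fingers are lined up, so I descend behind the gear.

```bash
python3 -m crank '[{"delta_rot":[-0.4,0,0],"xyz":[0.002,0.002,0.02],"fingers":0.58},{"delta_rot":[-0.4,0,0],"xyz":[0.002,0.002,0.042],"fingers":0.58},{"delta_rot":[-0.4,0,0],"xyz":[0.002,0.002,0.042],"fingers":0.58},{"delta_rot":[-0.4,0,0],"xyz":[0.002,0.002,0.042],"fingers":0.58}]'; python3 -c "
from h import *
print(goal(-28,-43,93),telemetry.get_obs()['t'])"
```

```text
t: 3.85
eef_pos: [0.5996, 0.049, 0.1111]
tool_rot: [0.003, 0.742, 0.67, 0.003]
contact_force: [1.0, 0.4, 0.0]
gripper_width: 0.212
grasp_force: 0.0
(array([0.5965, 0.0503, 0.093 ]), array([ 0.001 , -0.0034,  0.0181]), array([ 0.51,  0.01, -0.15])) 3.85
```

```bash
python3 -m crank '[{"delta_rot":[0.3,0,0],"xyz":[0.001,-0.003,0.010],"fingers":0.58},{"delta_rot":[0.3,0,0],"xyz":[0.001,-0.003,0.0175],"fingers":0.58},{"delta_rot":[0.3,0,0],"xyz":[0.001,-0.003,0.0175],"fingers":0.58},{"delta_rot":[0.3,0,0],"xyz":[-0.005,-0.003,0.0175],"fingers":0.58},{"delta_rot":[0.3,0,0],"xyz":[-0.015,-0.003,0.0175],"fingers":0.58}]'; python3 -c "
from h import *
print(goal(-118,-43,93),telemetry.get_obs()['t'])"
```

```text
t: 4.35
eef_pos: [0.5947, 0.0356, 0.0921]
tool_rot: [0.001, 0.741, 0.671, 0.001]
contact_force: [-0.6, 0.4, 0.7]
gripper_width: 0.21
grasp_force: 0.1
(array([ 0.5875, -0.0392,  0.093 ]), array([-0.0752,  0.0003, -0.001 ]), array([ 0.13, -0.03,  0.02])) 4.35
```

```bash
python3 -m crank '[{"delta_rot":[0,0,0],"xyz":[-0.012,0,-0.0005],"fingers":0.58},{"delta_rot":[0,0,0],"xyz":[-0.024,0,-0.0005],"fingers":0.58},{"delta_rot":[0,0,0],"xyz":[-0.036,0,-0.0005],"fingers":0.58},{"delta_rot":[0,0,0],"xyz":[-0.048,0,-0.0005],"fingers":0.58},{"delta_rot":[0,0,0],"xyz":[-0.062,0,-0.0005],"fingers":0.58},{"delta_rot":[0,0,0],"xyz":[-0.076,0,-0.0005],"fingers":0.58},{"delta_rot":[0,0,0],"xyz":[-0.076,0,-0.0005],"fingers":0.58},{"delta_rot":[0,0,0],"xyz":[-0.07,0,-0.045],"fingers":0.58},{"delta_rot":[0,0,0],"xyz":[-0.03,-0.04,-0.06],"fingers":0.58},{"delta_rot":[0,0,0],"xyz":[0.015,-0.087,-0.055],"fingers":0.58}]'
python3 - <<'E'
from h import *
T=viewer.read_camera("top")
print(goal(-28,44,93),telemetry.get_obs()['t'])
S=viewer.read_camera("scene")
cv2.imwrite("pics/m2.png",np.hstack([cv2.resize(S["img"][140:320,160:400],(400,300)),cv2.resize(T["img"][115:265,180:380],(400,300))])[:,:,::-1])
E
```

```text
t: 5.35
eef_pos: [0.5264, 0.0426, 0.1502]
tool_rot: [0.002, 0.743, 0.67, 0.003]
contact_force: [0.1, 1.7, 0.2]
gripper_width: 0.207
grasp_force: 0.0
(array([0.5099, 0.059 , 0.093 ]), array([ 0.0075, -0.0094,  0.0555]), array([ 0.  , -0.19,  0.43])) 5.4
```

View pics/m2.png

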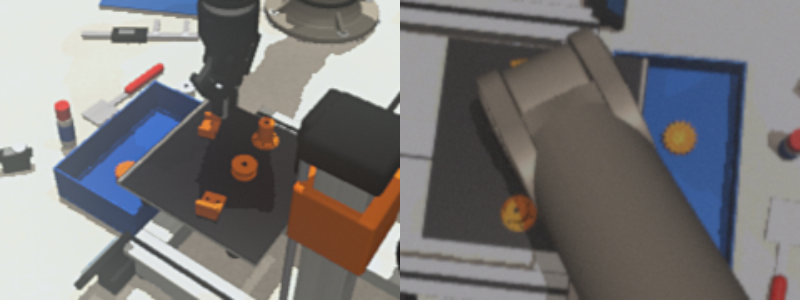

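The gear lies in the bin (left panel (127,170), right panel (680,138)). Next is the clip.

```bash
python3 -m crank '[{"delta_rot":[0,0,0.4],"xyz":[0.0025,-0.009,0.0],"fingers":0.58},{"delta_rot":[0,0,0.4],"xyz":[0.0025,-0.009,0.02],"fingers":0.58},{"delta_rot":[0,0,0.4],"xyz":[0.0025,-0.009,0.04],"fingers":0.58},{"delta_rot":[0,0,0.4],"xyz":[0.0025,-0.009,0.045],"fingers":0.58},{"delta_rot":[0,0,0.4],"xyz":[0.0025,-0.009,0.045],"fingers":0.58}]'; python3 -c "
from h import *
print(goal(-33,44,93),goal(-118,44,93),telemetry.get_obs()['t'])"
```

```text
t: 5.95
eef_pos: [0.5154, 0.044, 0.1018]
tool_rot: [0.0, 0.745, 0.667, -0.0]
contact_force: [0.5, 0.2, -0.8]
gripper_width: 0.213
grasp_force: 0.0
(array([0.5094, 0.054 , 0.093 ]), array([ 0.0093, -0.007 ,  0.0088]), array([-0.01,  0.02, -0.52])) (array([ 0.5009, -0.0305,  0.093 ]), array([-0.0757, -0.0063,  0.0088]), array([-0.01,  0.02, -0.52])) 5.95
```

```bash
python3 -m crank '[{"delta_rot":[0,0,-0.5],"xyz":[0.009,-0.007,-0.004],"fingers":0.58},{"delta_rot":[0,0,-0.5],"xyz":[0.009,-0.007,-0.004],"fingers":0.58},{"delta_rot":[0,0,-0.5],"xyz":[0.009,-0.007,0],"fingers":0.58}]'
python3 - <<'E'
from h import *
print(goal(-33,44,93),goal(-118,44,93),telemetry.get_obs()['t'])
b=viewer.read_camera("wrist")["img"];a=viewer.read_camera("scene")["img"][170:280,230:380]
cv2.imwrite("pics/m3.png",np.hstack([cv2.resize(a,(400,300)),cv2.resize(b,(400,300))])[:,:,::-1])
E
```

```text
t: 6.25
eef_pos: [0.5107, 0.0551, 0.1038]
tool_rot: [0.001, 0.741, 0.671, 0.002]
contact_force: [-0.3, -0.3, -0.2]
gripper_width: 0.211
grasp_force: 0.0
(array([0.5094, 0.054 , 0.093 ]), array([-0.0011, -0.0012,  0.0108]), array([ 0.25, -0.03,  0.1 ])) (array([ 0.5009, -0.0305,  0.093 ]), array([-0.0861, -0.0013,  0.0107]), array([ 0.25, -0.03,  0.1 ])) 6.25
```

View pics/m3.png

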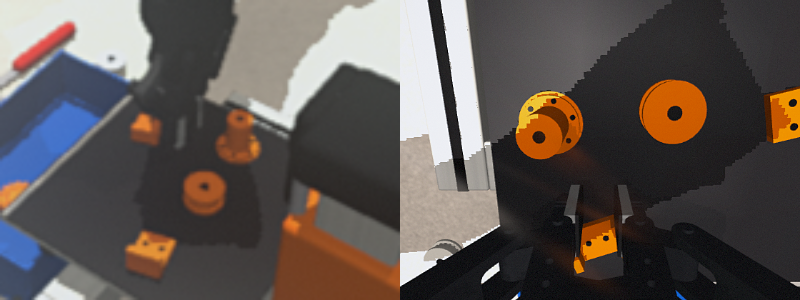

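The clip is centred in front of the two fingertips (wrist (600,240), scene (145,130)) and the hub is clear. Now push.

```bash
python3 -m crank '[{"delta_rot":[0,0,0],"xyz":[-0.001,-0.001,0.01],"fingers":0.58},{"delta_rot":[0,0,0],"xyz":[-0.001,-0.001,0.01],"fingers":0.58},{"delta_rot":[0,0,0],"xyz":[-0.012,-0.001,0.01],"fingers":0.58},{"delta_rot":[0,0,0],"xyz":[-0.024,-0.001,0.01],"fingers":0.58},{"delta_rot":[0,0,0],"xyz":[-0.036,-0.001,0.01],"fingers":0.58},{"delta_rot":[0,0,0],"xyz":[-0.048,-0.001,0.01],"fingers":0.58},{"delta_rot":[0,0,0],"xyz":[-0.06,-0.001,0.01],"fingers":0.58},{"delta_rot":[0,0,0],"xyz":[-0.073,-0.001,0.01],"fingers":0.58},{"delta_rot":[0,0,0],"xyz":[-0.086,-0.001,0.01],"fingers":0.58},{"delta_rot":[0,0,0],"xyz":[-0.086,-0.001,0.01],"fingers":0.58}]'; python3 -c "
from h import *
print(goal(-110,4,160),goal(55,4,160),telemetry.get_obs()['t'])"
```

```text
t: 7.35
eef_pos: [0.4999, -0.0338, 0.0923]
tool_rot: [0.001, 0.742, 0.67, -0.0]
contact_force: [0.6, 0.2, -0.2]
gripper_width: 0.213
grasp_force: 0.0
(array([ 0.5415, -0.0266,  0.16  ]), array([ 0.0114,  0.0407, -0.0676]), array([ 0.07,  0.07, -0.15])) (array([0.558 , 0.1376, 0.16  ]), array([ 0.1764,  0.0403, -0.0678]), array([ 0.07,  0.07, -0.15])) 7.35
```

```bash
python3 -m crank '[{"delta_rot":[0,0,0],"xyz":[0,0,-0.035],"fingers":0.58},{"delta_rot":[0,0,0],"xyz":[0.01,0.02,-0.068],"fingers":0.58},{"delta_rot":[0,0,0],"xyz":[0.05,0.04,-0.068],"fingers":0.58},{"delta_rot":[0,0,0],"xyz":[0.09,0.04,-0.068],"fingers":0.58},{"delta_rot":[0,0,0],"xyz":[0.13,0.04,-0.068],"fingers":0.58},{"delta_rot":[0,0,0],"xyz":[0.165,0.04,-0.068],"fingers":0.58},{"delta_rot":[0,0,0],"xyz":[0.179,0.04,-0.068],"fingers":0.58},{"delta_rot":[0,0,0],"xyz":[0.179,0.04,-0.068],"fingers":0.58},{"delta_rot":[0,0,0],"xyz":[0.179,0.04,-0.05],"fingers":0.58},{"delta_rot":[0,0,0],"xyz":[0.179,0.04,-0.05],"fingers":0.58}]'
python3 - <<'E'
from h import *
print(goal(55,4,93),telemetry.get_obs()['t'])
b=viewer.read_camera("wrist")["img"];a=viewer.read_camera("scene")["img"][140:320,160:400]
cv2.imwrite("pics/m4.png",np.hstack([cv2.resize(a,(400,300)),cv2.resize(b,(400,300))])[:,:,::-1])
E
```

```text
t: 8.35
eef_pos: [0.5565, 0.1401, 0.1406]
tool_rot: [0.0, 0.742, 0.67, -0.002]
contact_force: [-0.6, 0.3, 0.6]
gripper_width: 0.208
grasp_force: 0.0
(array([0.558 , 0.1376, 0.093 ]), array([-0.0022,  0.0018,  0.0476]), array([-0.1 ,  0.17, -0.08])) 8.35
```

View pics/m4.png

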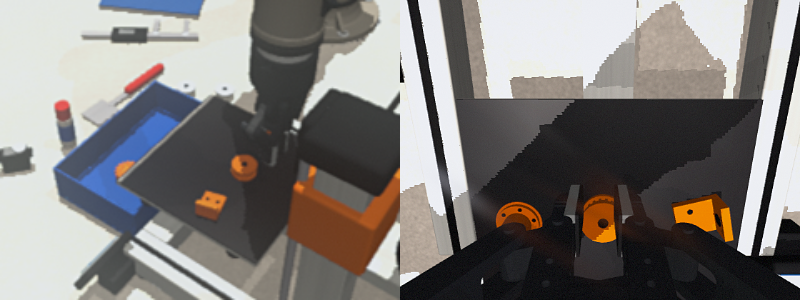

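The clip is off the plate. The pulley is centred in front of the fingertips (wrist (600,218)), the hub is clear at the left (517,220), and the bracket is at (705,217). I descend and push.

```bash
python3 -m crank '[{"delta_rot":[0,0,0],"xyz":[-0.001,0.001,0.02],"fingers":0.58},{"delta_rot":[0,0,0],"xyz":[-0.001,0.001,0.038],"fingers":0.58},{"delta_rot":[0,0,0],"xyz":[-0.001,0.001,0.045],"fingers":0.58},{"delta_rot":[0,0,0],"xyz":[-0.001,0.001,0.047],"fingers":0.58},{"delta_rot":[0,0,0],"xyz":[-0.003,0.001,0.047],"fingers":0.58},{"delta_rot":[0,0,0],"xyz":[-0.012,0.001,0.047],"fingers":0.58},{"delta_rot":[0,0,0],"xyz":[-0.022,0.001,0.047],"fingers":0.58},{"delta_rot":[0,0,0],"xyz":[-0.034,0.001,0.047],"fingers":0.58}]'; python3 -c "
from h import *
print(goal(-118,4,93),telemetry.get_obs()['t'])"
```

```text
t: 9.25
eef_pos: [0.5557, 0.1081, 0.0961]
tool_rot: [0.001, 0.741, 0.671, 0.001]
contact_force: [0.1, -0.2, 1.5]
gripper_width: 0.21
grasp_force: 0.1
(array([ 0.5407, -0.0345,  0.093 ]), array([-0.1434, -0.0008,  0.0031]), array([ 0.15, -0.  ,  0.03])) 9.25
```

```bash
python3 -m crank '[{"delta_rot":[0,0,0],"xyz":[-0.014,0,0.001],"fingers":0.58},{"delta_rot":[0,0,0],"xyz":[-0.029,0,0.002],"fingers":0.58},{"delta_rot":[0,0,0],"xyz":[-0.044,0,0.002],"fingers":0.58},{"delta_rot":[0,0,0],"xyz":[-0.059,0,0.002],"fingers":0.58},{"delta_rot":[0,0,0],"xyz":[-0.074,0,0.002],"fingers":0.58},{"delta_rot":[0,0,0],"xyz":[-0.089,0,0.002],"fingers":0.58},{"delta_rot":[0,0,0],"xyz":[-0.103,0,0.002],"fingers":0.58},{"delta_rot":[0,0,0],"xyz":[-0.117,0,0.002],"fingers":0.58},{"delta_rot":[0,0,0],"xyz":[-0.131,0,0.002],"fingers":0.58},{"delta_rot":[0,0,0],"xyz":[-0.144,0,0.002],"fingers":0.58}]'; python3 -c "
from h import *
print(goal(60,-76,140),telemetry.get_obs()['t'])"
```

```text
t: 10.25
eef_pos: [0.5411, -0.0354, 0.0936]
tool_rot: [0.001, 0.741, 0.671, 0.001]
contact_force: [-0.4, -0.7, -0.5]
gripper_width: 0.21
grasp_force: 0.0
(array([0.6381, 0.1346, 0.14  ]), array([ 0.1788,  0.0797, -0.0463]), array([0.1 , 0.01, 0.03])) 10.25
```

```bash
python3 -m crank '[{"delta_rot":[0,0,0],"xyz":[0,0,-0.035],"fingers":0.58},{"delta_rot":[0,0,0],"xyz":[0.01,0.02,-0.066],"fingers":0.58},{"delta_rot":[0,0,0],"xyz":[0.045,0.04,-0.066],"fingers":0.58},{"delta_rot":[0,0,0],"xyz":[0.08,0.06,-0.066],"fingers":0.58},{"delta_rot":[0,0,0],"xyz":[0.12,0.08,-0.066],"fingers":0.58},{"delta_rot":[0,0,0],"xyz":[0.16,0.08,-0.066],"fingers":0.58},{"delta_rot":[0,0,0],"xyz":[0.179,0.08,-0.066],"fingers":0.58},{"delta_rot":[0,0,0],"xyz":[0.179,0.08,-0.066],"fingers":0.58},{"delta_rot":[0,0,0],"xyz":[0.179,0.08,-0.046],"fingers":0.58},{"delta_rot":[0,0,0],"xyz":[0.179,0.08,-0.046],"fingers":0.58}]'
python3 - <<'E'
from h import *
print(goal(60,-76,93),telemetry.get_obs()['t'])
b=viewer.read_camera("wrist")["img"];a=viewer.read_camera("top")["img"][115:265,180:380]
cv2.imwrite("pics/m5.png",np.hstack([cv2.resize(a,(400,300)),cv2.resize(b,(400,300))])[:,:,::-1])
E
```

```text
t: 11.25
eef_pos: [0.6371, 0.1336, 0.1373]
tool_rot: [0.0, 0.742, 0.671, -0.002]
contact_force: [-0.0, 0.2, -0.2]
gripper_width: 0.211
grasp_force: 0.0
(array([0.6381, 0.1346, 0.093 ]), array([0.0012, 0.001 , 0.0443]), array([-0.13,  0.16, -0.01])) 11.25
```

View pics/m5.png

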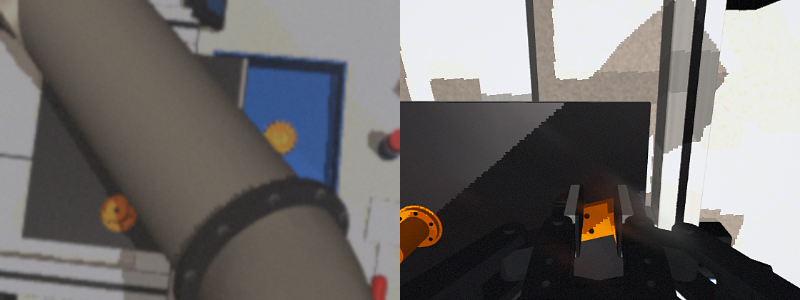

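The bracket is in front of the fingertips, its foot at wrist (600,220) and its wall behind the right finger. I descend and sweep it.

```bash
python3 -m crank '[{"delta_rot":[0,0,0],"xyz":[0.001,0.001,0.02],"fingers":0.58},{"delta_rot":[0,0,0],"xyz":[0.001,0.001,0.036],"fingers":0.58},{"delta_rot":[0,0,0],"xyz":[0.001,0.001,0.044],"fingers":0.58},{"delta_rot":[0,0,0],"xyz":[0.001,0.001,0.0455],"fingers":0.58},{"delta_rot":[0,0,0],"xyz":[-0.004,0.001,0.0455],"fingers":0.58},{"delta_rot":[0,0,0],"xyz":[-0.012,0.001,0.0455],"fingers":0.58},{"delta_rot":[0,0,0],"xyz":[-0.022,0.001,0.0455],"fingers":0.58},{"delta_rot":[0,0,0],"xyz":[-0.034,0.001,0.0455],"fingers":0.58}]'
python3 - <<'E'
from h import *
print(goal(-118,-76,93),telemetry.get_obs()['t'])
b=viewer.read_camera("wrist")["img"];a=viewer.read_camera("scene")["img"][140:320,160:400]
cv2.imwrite("pics/m6.png",np.hstack([cv2.resize(a,(400,300)),cv2.resize(b,(400,300))])[:,:,::-1])
E
```

```text
t: 12.15
eef_pos: [0.6364, 0.1011, 0.0948]
tool_rot: [0.001, 0.741, 0.671, 0.001]
contact_force: [-0.9, 0.0, 0.0]
gripper_width: 0.211
grasp_force: 0.2
(array([ 0.6203, -0.0425,  0.093 ]), array([-0.1445, -0.0018,  0.0018]), array([ 0.15, -0.  ,  0.04])) 12.15
```

View pics/m6.png

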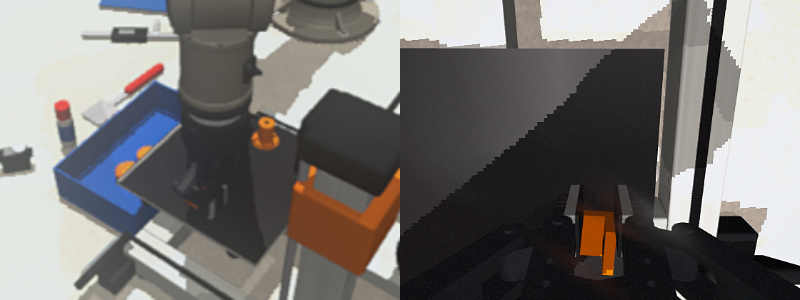

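The bracket has squared up against both fingertips (wrist (598,240)), and two parts are visible in the bin. I keep pushing.

```bash
python3 -m crank '[{"delta_rot":[0,0,0],"xyz":[-0.014,-0.001,0.001],"fingers":0.58},{"delta_rot":[0,0,0],"xyz":[-0.029,-0.001,0.001],"fingers":0.58},{"delta_rot":[0,0,0],"xyz":[-0.044,-0.001,0.001],"fingers":0.58},{"delta_rot":[0,0,0],"xyz":[-0.059,-0.001,0.001],"fingers":0.58},{"delta_rot":[0,0,0],"xyz":[-0.074,-0.001,0.001],"fingers":0.58},{"delta_rot":[0,0,0],"xyz":[-0.089,-0.001,0.001],"fingers":0.58},{"delta_rot":[0,0,0],"xyz":[-0.103,-0.001,0.001],"fingers":0.58},{"delta_rot":[0,0,0],"xyz":[-0.117,-0.001,0.001],"fingers":0.58},{"delta_rot":[0,0,0],"xyz":[-0.131,-0.001,0.001],"fingers":0.58},{"delta_rot":[0,0,0],"xyz":[-0.146,-0.001,0.001],"fingers":0.58}]' && python3 -m crank '[{"delta_rot":[0,0,0],"xyz":[0,0,0],"fingers":0.58},{"delta_rot":[0,0,0],"xyz":[0,0,-0.04],"fingers":0.58},{"delta_rot":[0,0,0],"xyz":[0,0,-0.08],"fingers":0.58},{"delta_rot":[0,0,0],"xyz":[-0.04,0,-0.12],"fingers":0.58},{"delta_rot":[0,0,0],"xyz":[-0.08,0,-0.13],"fingers":0.58},{"delta_rot":[0,0,0],"xyz":[-0.12,0,-0.13],"fingers":0.58},{"delta_rot":[0,0,0],"xyz":[-0.16,0,-0.13],"fingers":0.58},{"delta_rot":[0,0,0],"xyz":[-0.2,0,-0.13],"fingers":0.58},{"delta_rot":[0,0,0],"xyz":[-0.24,0,-0.13],"fingers":0.58},{"delta_rot":[0,0,0],"xyz":[-0.28,0,-0.13],"fingers":0.58}]'
python3 - <<'E'
from h import *
T=viewer.read_camera("top")["img"][115:265,180:400];a=viewer.read_camera("scene")["img"][140:320,130:370]
print(telemetry.get_obs()['t'])
cv2.imwrite("pics/m7.png",np.hstack([cv2.resize(a,(400,300)),cv2.resize(T,(400,273))[:,:] if 0 else cv2.resize(T,(400,300))])[:,:,::-1])
E
```

```text
t: 13.25
eef_pos: [0.62, -0.0453, 0.0929]
tool_rot: [0.001, 0.742, 0.671, -0.0]
contact_force: [0.4, 1.3, -0.9]
gripper_width: 0.21
grasp_force: 0.0
t: 14.25
eef_pos: [0.592, -0.3231, 0.2228]
tool_rot: [0.0, 0.741, 0.671, 0.0]
contact_force: [1.2, -0.3, 0.4]
gripper_width: 0.209
grasp_force: 0.0
14.35
```

View pics/m7.png

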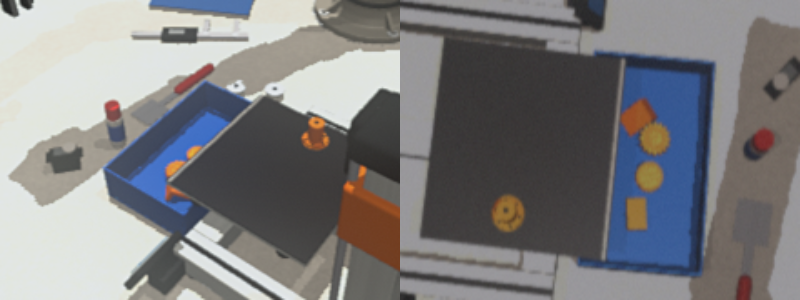

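All four prints are in the bin: bracket (638,117), gear (655,137), pulley (650,177) and clip (637,213). The hub is untouched at (508,213), the bin and bench items have not moved, and the arm is clear.

```bash
python3 -c "
from station import job
print(job.hand_in())"
```

```text
the job is handed in; nothing more can be done
None
```

I swept all four orange prints off the front edge into the blue bin and handed the job in at about 14 s. The final pictures show the hub, the bin and the bench items where they were.

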